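# Lock a circuit board with a swing clamp and T-handle hex key

## Robot

A 6-joint arm with a two-finger parallel gripper is mounted at the origin on the work surface. World frame = base frame: x ahead of the robot, y to its left, z up, the work surface at z = 0. Lengths are in m, angles in degrees, forces in N, time in s.
With the tool pointing down it reaches from about 0.3 to 0.75 m from the base axis. Payload 8.5 kg.
Tool frame: the origin (TCP) lies at the centre of the arm's flange, where the gripper is bolted on; the fingertips stand 173 mm ahead of it and the grasp point (between the pads) lies env.pinch_z ahead of it (env.pinch_z is the distance from the TCP to the grasp point, in m); z points along the fingers, y is the line along which they close (so a half turn about z gives the same grasp; the last joint's range is limited). The gripper opens to 85 mm and grips with 20 to 120 N. Pads are 22 mm wide; open, the fingers measure 114 mm over their backs; the gripper's body (76 mm by 85 mm) begins 54 mm behind the grasp point. The pads swing forward as they close: fully open they stand 13 mm farther back than shut.
Start: joints at [51.606, 21.807, 74.336, -0, 83.858, -12.336], TCP at [0.242, 0.494, 0.405] pointing down, gripper open.
Joint ranges: [-178.18, 178.18], [-50.72, 133.34], [12.68, 142.11], [-81.47, 261.47], [9.98, 163.14], [-165.26, 165.26]. Speed limits (degrees/s): [136.94, 136.94, 180, 180, 180, 180].

## Interface

Orientations are given as a 3x3 rotation matrix whose columns are the frame's x, y, z axes.
In Python, from rig import env, get_image, job, spotter gives the robot as it stands. The module is installed in compiled form; this text tells all that it offers.
- The arm moves only by the shell command python3 -m creep 'ROWS' [FORCE]. ROWS is text: rows parted by semicolons, each of 7 numbers parted by spaces: the turn, a rotation vector about the tool's x, y, z in units of 8 degrees (1.0 is 8 degrees), then the shift along the tool's x, y, z in units of 30 mm (1.0 is 30 mm), then the finger opening in mm, from 0 to 85.4. A call has 1 to 12 rows; each row is the pose to reach, as a shift and turn from the pose commanded when the call began, along the tool's axes at that moment; what a row does not reach only later rows make up. A row lasts 1/10 s, in which the tool goes at most 50 mm and 8.59 degrees, less where a joint would pass 70% of its speed; a pose out of reach is approached as far as the arm can. A call with a gripper value outside its range is refused whole. The fingers move at their own pace and stop on an object; FORCE is the grip in N (left out, the last holds). Time passes only in rows, so rows that repeat a pose let the fingers close. It gives the time, the measured TCP pose, the force, the opening and the grip force at its end, in the units of the state.
- env.observe(): the state, without advancing time (a new reading comes with each control period).
- get_image(name): name is "scene" or "top" or "wrist"; returns a dict with "image" (480x640x3 uint8, blue, green, red), "depth" (480x640 float32, m along the optical axis (not along the pixel's ray), 0 where there is no reading), "intrinsics" (3x3 intrinsics, pixels), "D" ([k1, k2, p1, p2, k3] as OpenCV has them; the pictures are not rectified), "view" (4x4, takes a point from world to camera coordinates). Camera axes: x right, y up, looking along -z (the intrinsics and any distortion apply to the point x, -y, -z); pixel columns grow to the right and rows downward; lengths in m; the calibration is good to about 2 mm. A picture is of the moment at which its call begins.
- job.close_job(): hands the job in; it is judged then, once.
Trained networks look in a picture, given as the dict that the camera call returned (one of the last four; its "shot" number tells which), for a name from the list of things; names that differ only in an ending like _2 or _b are one class to them, and where a whole thing is asked for, a point or a joint stands for the part that bears it (a point fixed in the world has none). Each returns a list of dicts, best first, with "p" (0 to 1); they miss things now and then, are a little off and sometimes report something else, mostly with a low value. They report only what shows in the picture. A call takes as long as a camera call. They do not tell look-alikes from the thing itself.
- spotter.boxes_of(label, picture): "xy" ([column, row] in pixels, amid what is visible of it).
The state is a dict: "time_s": time; "q": joint angles; "qvel": joint speeds; "joint_efforts": joint torques, N m; "position": TCP position; "tool_rot": TCP orientation; "ft_force": force on the tool from outside, world axes, zero at the start; "wrist_torque": the same for the moment, N m; "grip_width": finger opening in m; "gripper_force": force on a finger pad.
Only numpy, scipy, OpenCV 4.12 (cv2) and the standard library are available. Lean on these libraries where they do the work, as an engineer would, in place of code of your own. Each camera call takes 0.05 s, during which the arm holds its last target. There are 200 camera calls.

## Task

Take the largest T-handle hex key from the rack and fit it into the recessed hex socket of the swing clamp on the circuit-board fixture: the angle of the socket cannot be seen, so turn the key until it drops fully in. Then, with the key, turn the clamp clockwise until its arm lies over the board against its stop, and let go, leaving the key standing in the socket. Do not push the clamp with the fingers and leave the other keys, the flux bottle and the spool where they are.

Things in the scene. Friction and masses are not known exactly. Their poses are not given: they have to be found in the camera images.
- key_l_grip (a point): Largest of three T-handle hex keys: centre of its black cross-bar, a flat-sided box 80 mm long (x), 16 mm wide (y), 22 mm high (z, up when it stands). Below: collar 32 mm across, 6 mm thick, then a steel hex shank 16 mm across flats, 70 mm long, two of its flats facing +x and -x. 0.15 to 0.3 kg. It starts standing in one of the rack's holes, its bar within 0.3 rad of the rack's x axis.
- key_l_tip (a point): Centre of the flat lower end of the largest key's shank, 87 mm below the centre of its bar; same axes as the bar's point. The shank is 18.5 mm across corners, its end chamfered over the last 2 mm (to 13.6 mm across flats). Held crooked it may bind part-way; let go for a moment, it straightens in the bore and can be taken again.
- key_m_grip (a point): Middle key, leave alone: centre of its cross-bar, 64 x 14 x 18 mm, shank 10 mm across flats.
- key_s_grip (a point): Smallest key, leave alone: centre of its cross-bar, 48 x 12 x 14 mm, shank 7 mm across flats.
- rack: Fixed aluminium key rack, 60 mm (x) by 215 mm (y), 85 mm high; origin at the centre of its underside. Its top plate has three 24 mm holes at y = -75, 0 and +75 mm; each key hangs upright in a hole by its collar, which rests on the plate, the shank free in the open space below. Which key is in which hole varies.
- fixture: Fixed circuit-board fixture: base plate 220 x 120 mm, 12 mm thick, x -40 to +180 mm, y -60 to +60 mm; a green board (120 x 96 mm, top 36 mm above the bench, centre at x = +100 mm) on two rails. Origin on the bench plane on the upright axis of the swing clamp, a steel hub 44 mm across, 45 mm high, with an arm.
- screw_mouth (a point): On the clamp's axis, level with the hub's top, 85 mm above the bench; fixture's axes. A 3 mm deep, 45 degree lead-in (25 mm across at the top) leads to a round bore 19.5 mm across. 27 mm below this point is the ledge of a hex recess 17.2 mm across flats, its floor 39 mm below this point. A key stops on the ledge (28 mm down) until its flats line up within some 7 degrees, then goes on to the floor.
- clamp (a joint): Swing clamp's angle, rad, growing clockwise from above. Its arm (16 mm wide, 40 to 52 mm above the bench, reach 78 mm) points along fixture +y at 0, along +x over the board at 1.57, its fixed stop. Starts at 0.35 to 0.75; 0.15 N m of friction holds it. The recess turns with it, but at an angle to the arm that differs each time and is not given. The key has about 8 degrees of play each way.
- flux_mid (a point): White flux bottle, 44 mm across, 85 mm high, standing; its centre. Leave alone.
- spool_mid (a point): Small metal spool, 56 mm across, 42 mm high, standing on its flange; its centre. Leave alone.
There are look-alikes about, which are no part of the job. Leave any blue look-alike of the rack alone. Leave any purple look-alike of the part that bears key_l_grip alone.

How it is judged (in metres and radians):
On the way, in this order (a step that is already met when the one before it is completed fails the run):
1. the largest key has dropped fully into the hex socket (z of key_l_tip in the frame of screw_mouth below -0.035 m and horizontal distance between key_l_tip and screw_mouth below 0.004 m and angle between key_l_tip's own z axis and vertical below 0.1 rad), for 0.1 s.
2. the clamp arm has been turned over the board to its stop with the key in the socket (value of joint clamp above 1.45 rad and z of key_l_tip in the frame of screw_mouth below -0.033 m and horizontal distance between key_l_tip and screw_mouth below 0.004 m), for 0.1 s.
At the end, for the whole second after the job is handed in: The clamp arm is against its stop over the board (clamp joint above 1.45 rad); the largest key stands upright (within 0.1 rad) in the hex socket, its end at least 35 mm below the hub's top and within 4 mm of the axis, released. The other keys, bottle and spool are where they were (within 20 mm) (all of step 1 and value of joint clamp above 1.45 rad); the robot touches nothing.
It fails at once if the fingers push the clamp itself (contact force between the fingers and clamp above 1 N).
It fails at once if another key is disturbed (20 mm) (distance of any of key_m_grip, key_s_grip from where it was at the start of the episode above 0.02 m).
It fails at once if the flux bottle or the spool is moved (20 mm) (distance of any of flux_mid, spool_mid from where it was at the start of the episode above 0.02 m).
It also fails if it takes over 48 s, if anything falls off the work surface, if the arm or the gripper's body presses on something with over 40 N, if the wrist force passes 120 N, or if a joint passes its speed limit or range.

## Working session

There is one attempt and no reset: what is moved stays moved. The work goes in short steps, Python scripts to look and compute and a shell command to move; the robot and the scene stay as the last step left them, time stands still between calls to the robot, and variables do not carry over. Pictures are saved under pics/ and viewed, at most 10 in all, crops included, and the job is handed in when it is done.

```bash
mkdir -p pics; cat > h.py <<'E'
import numpy as np, cv2
from rig import env, get_image, job, spotter
def ray(p,uv):
    K=p["intrinsics"];D=np.array(p["D"],float)
    n=cv2.undistortPoints(np.array([[uv]],float),np.array(K),D)[0,0]
    V=np.array(p["view"]);R=V[:3,:3];t=V[:3,3]
    return -R.T@t, R.T@np.array([n[0],-n[1],-1.0])
def atz(p,uv,z):
    c,d=ray(p,uv); return c+d*(z-c[2])/d[2]
def dep(p,uv):
    c,d=ray(p,uv); u,v=int(round(uv[0])),int(round(uv[1]))
    w=p["depth"][max(v-2,0):v+3,max(u-2,0):u+3]; w=w[w>0]
    return c+d*np.median(w) if w.size else None
E
python3 - <<'E'
from h import *
np.set_printoptions(precision=3,suppress=True)
print(env.pinch_z, {k:v for k,v in env.observe().items() if k in("time_s","position","tool_rot","ft_force")})
for n in("top","scene"):
    p=get_image(n); cv2.imwrite(f"pics/{n}0.png",p["image"])
    for l in("key_l_grip","key_m_grip","key_s_grip","rack","fixture","clamp","screw_mouth","flux_mid","spool_mid"):
        for b in spotter.boxes_of(l,p)[:4]: print(n,l,round(b["p"],2),np.round(b["xy"]),dep(p,b["xy"]))
E
```

```text
0.1547 {'time_s': 0.0, 'position': array([0.242, 0.494, 0.404]), 'tool_rot': array([[-0.898,  0.439, -0.001],
       [ 0.439,  0.898, -0.001],
       [ 0.   , -0.001, -1.   ]]), 'ft_force': array([ 0.482, -0.135, -0.062])}
top key_l_grip 0.81 [275. 276.] [ 0.479 -0.017  0.097]
top key_l_grip 0.69 [377. 226.] [ 0.562 -0.203  0.112]
top key_m_grip 0.59 [338. 226.] [ 0.564 -0.133  0.108]
top key_s_grip 0.71 [421. 231.] [ 0.552 -0.282  0.105]
top rack 0.67 [474. 133.] [ 0.74  -0.395  0.085]
top rack 0.64 [129. 285.] [0.471 0.259 0.059]
top rack 0.57 [365. 348.] [ 0.344 -0.182  0.006]
top fixture 0.65 [147. 253.] [0.532 0.233 0.035]
top clamp 0.78 [130. 282.] [0.475 0.253 0.074]
top screw_mouth 0.82 [149. 259.] [0.521 0.229 0.035]
top flux_mid 0.81 [298. 172.] [ 0.673 -0.063  0.08 ]
top spool_mid 0.89 [360. 181.] [ 0.663 -0.181  0.042]
scene key_l_grip 0.8 [310. 227.] [ 0.489 -0.027  0.077]
scene key_l_grip 0.66 [282. 275.] [ 0.561 -0.216  0.1  ]
scene key_m_grip 0.71 [310. 255.] [ 0.576 -0.142  0.105]
scene key_s_grip 0.79 [257. 296.] [ 0.56  -0.288  0.099]
scene key_s_grip 0.45 [285. 274.] [ 0.572 -0.218  0.107]
scene rack 0.68 [217. 246.] [ 0.372 -0.207  0.085]
scene rack 0.62 [302. 414.] [ 0.774 -0.433  0.085]
scene rack 0.57 [280. 298.] [ 0.587 -0.255  0.08 ]
scene fixture 0.76 [384. 204.] [0.554 0.209 0.037]
scene clamp 0.8 [362. 179.] [0.472 0.232 0.076]
scene screw_mouth 0.97 [384. 208.] [0.561 0.196 0.036]
scene flux_mid 0.89 [374. 280.] [ 0.69  -0.077  0.049]
scene spool_mid 0.65 [338. 316.] [ 0.682 -0.2    0.043]
```

View pics/top0.png

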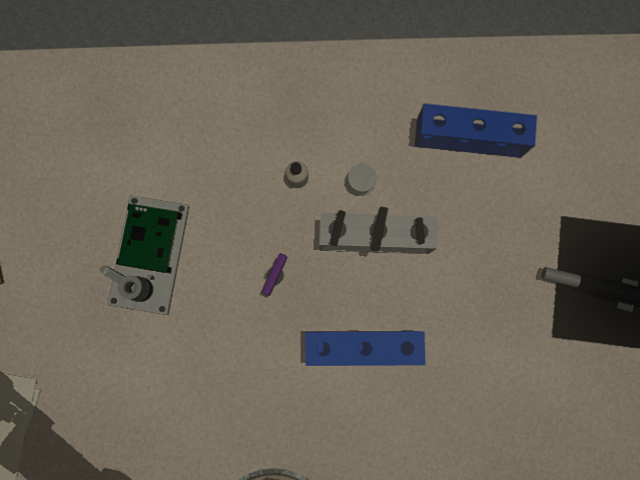

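View pics/scene0.png

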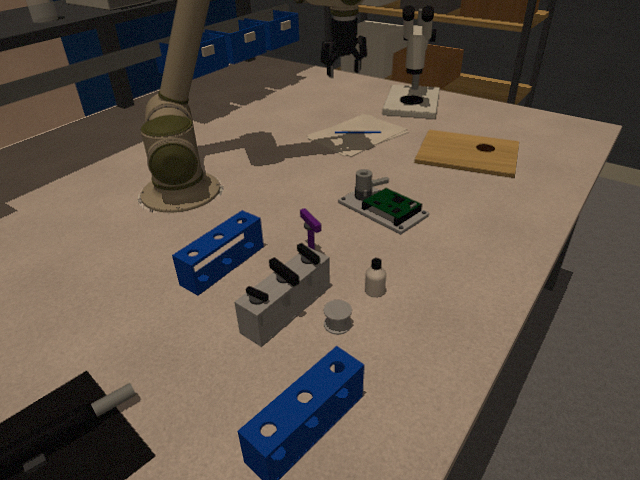

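The top view shows the largest key in the grey rack's middle hole (378,229) with its neighbours at 338 and 420. The purple fake is at (274,276), and the hub is at about (133,287) with its arm pointing up-left. Next I'll measure the bar and hub from depth.

```bash
cat >> h.py <<'E'
def cloud(p):
    h,w=p["depth"].shape
    u,v=np.meshgrid(np.arange(w),np.arange(h)); uv=np.stack([u,v],-1).reshape(-1,1,2).astype(float)
    n=cv2.undistortPoints(uv,np.array(p["intrinsics"]),np.array(p["D"],float))[:,0]
    V=np.array(p["view"]);d=p["depth"].reshape(-1,1)
    P=np.c_[n[:,:1],-n[:,1:],-np.ones(len(n))]*d
    return ((P-V[:3,3])@V[:3,:3]).reshape(h,w,3)
def bar(P,im,c,r,zlo,zhi):
    m=(np.hypot(P[...,0]-c[0],P[...,1]-c[1])<r)&(P[...,2]>zlo)&(P[...,2]<zhi)
    if im is not None: m&=(im.max(-1)<75)
    q=P[m][:,:2].astype(np.float32); (x,y),wh,a=cv2.minAreaRect(q)
    e=np.linalg.eigh(np.cov(q.T))[1][:,1]
    return len(q),q.mean(0),(x,y),wh,np.degrees(np.arctan2(e[1],e[0])),np.median(P[m][:,2])
E
python3 - <<'E'
from h import *
np.set_printoptions(precision=4,suppress=True)
p=get_image("top");P=cloud(p);im=p["image"]
print(bar(P,im,(.562,-.203),.05,.1,.13))
m=(np.hypot(P[...,0]-.475,P[...,1]-.253)<.06)&(P[...,2]>.07)&(P[...,2]<.1)
q=P[m].astype(np.float32);print(len(q),cv2.minEnclosingCircle(q[:,:2]),np.median(q[:,2]),q[:,:2].mean(0))
m=(np.hypot(P[...,0]-.475,P[...,1]-.253)<.11)&(P[...,2]>.042)&(P[...,2]<.06)
print("arm",P[m].mean(0),m.sum())
# rail/base edges
m=(np.abs(P[...,0]-.55)<.15)&(np.abs(P[...,1]-.23)<.1)&(P[...,2]>.006)&(P[...,2]<.06)
print("fixture",cv2.minAreaRect(P[m][:,:2].astype(np.float32)))
E
```

```text
(396, array([ 0.5575, -0.206 ], dtype=float32), (0.5587241053581238, -0.20638635754585266), (0.016212305054068565, 0.0800085961818695), np.float64(166.04318998206412), np.float64(0.11239636518039137))Traceback (most recent call last):
  File "<stdin>", line 6, in <module>
cv2.error: OpenCV(4.12.0) /io/opencv/modules/imgproc/src/shapedescr.cpp:201: error: (-215:Assertion failed) count >= 0 && (depth == CV_32F || depth == CV_32S) in function 'minEnclosingCircle'
```

```bash
python3 - <<'E'
from h import *
np.set_printoptions(precision=4,suppress=True)
p=get_image("top");P=cloud(p)
def sel(c,r,a,b): return P[(np.hypot(P[...,0]-c[0],P[...,1]-c[1])<r)&(P[...,2]>a)&(P[...,2]<b)]
q=np.ascontiguousarray(sel((.475,.253),.06,.078,.1)[:,:2]).astype(np.float32)
print(len(q),cv2.minEnclosingCircle(q),q.mean(0))
print("arm",sel((.475,.253),.11,.045,.056).mean(0))
m=(np.abs(P[...,0]-.55)<.15)&(np.abs(P[...,1]-.23)<.1)&(P[...,2]>.006)&(P[...,2]<.06)
print("fixture",cv2.minAreaRect(np.ascontiguousarray(P[m][:,:2]).astype(np.float32)))
R=env.observe()["tool_rot"];print(R)
E
python3 -m creep '0 0 0 0 0 0 85;0 0 0 0 0 0 85'
```

```text
386 ((0.46550267934799194, 0.25017473101615906), 0.023001672700047493) [0.4652 0.25  ]
arm [0.4872 0.2791 0.0511]
fixture ((0.5434713363647461, 0.22985348105430603), (0.19969190657138824, 0.28334110975265503), 89.99004364013672)
[[-0.8983  0.4394  0.    ]
 [ 0.4394  0.8983  0.0001]
 [ 0.      0.0001 -1.    ]]
time_s: 1.3
position: [0.2416, 0.4941, 0.4047]
tool_rot: [[-0.898, 0.439, 0.0], [0.439, 0.898, 0.0], [-0.0, 0.0, -1.0]]
ft_force: [0.1, -0.4, -0.4]
grip_width: 0.0849
gripper_force: 0.0
```

```bash
python3 -m creep '0 0 -0.75 -9.9 -8.2 0.5 48;0 0 -0.75 -9.9 -8.2 0.5 48;0 0 -1.5 -9.9 -8.2 0.5 48;0 0 -1.5 -19.75 -16.33 1 48;0 0 -1.5 -19.75 -16.33 1 48;0 0 -1.5 -19.75 -16.33 1 48;0 0 -1.5 -19.75 -16.33 1 48;0 0 -1.5 -19.75 -16.33 1 48;0 0 -1.5 -19.75 -16.33 1 48;0 0 -1.5 -19.75 -16.33 1 48;0 0 -1.5 -19.75 -16.33 1 48;0 0 -1.5 -19.75 -16.33 1 48'; python3 -c "
from h import *
s=env.observe();T=s['tool_rot'].T@(np.array([.5587,-.2064,.40])-s['position']);print(T/.03,s['time_s'])"
```

```text
time_s: 2.5
position: [0.4892, -0.0543, 0.3814]
tool_rot: [[-0.97, 0.243, 0.0], [0.243, 0.97, -0.0], [-0.0, 0.0, -1.0]]
ft_force: [-0.3, -0.2, 0.4]
grip_width: 0.048
gripper_force: 0.0
[-3.47928106 -4.35497039 -0.617889  ] 2.5
```

```bash
python3 -m creep '0 0 0 -3.48 -4.35 0 48;0 0 0 -3.48 -4.35 0 48;0 0 0 -3.48 -4.35 0 48;0 0 0 -3.48 -4.35 0 48;0 0 0 -3.48 -4.35 0 48;0 0 0 -3.48 -4.35 0 48'; python3 - <<'E'
from h import *
np.set_printoptions(precision=4,suppress=True)
p=get_image("wrist");P=cloud(p);cv2.imwrite("pics/w1.png",p["image"])
print(bar(P,p["image"],(.5587,-.2064),.05,.1,.13))
s=env.observe();print(s["position"],s["tool_rot"])
E
```

```text
time_s: 3.1
position: [0.5582, -0.2037, 0.3811]
tool_rot: [[-0.97, 0.243, -0.001], [0.243, 0.97, 0.001], [0.001, 0.0, -1.0]]
ft_force: [-0.1, 0.2, 0.5]
grip_width: 0.0482
gripper_force: 0.0
(2357, array([ 0.5557, -0.2063], dtype=float32), (0.5589874386787415, -0.20731550455093384), (0.015962747856974602, 0.07954522967338562), np.float64(166.20227471611722), np.float64(0.11234788366870822))
[ 0.5581 -0.2031  0.3814] [[-0.9702  0.2423 -0.0004]
 [ 0.2423  0.9702  0.0004]
 [ 0.0004  0.0003 -1.    ]]
```

View pics/w1.png

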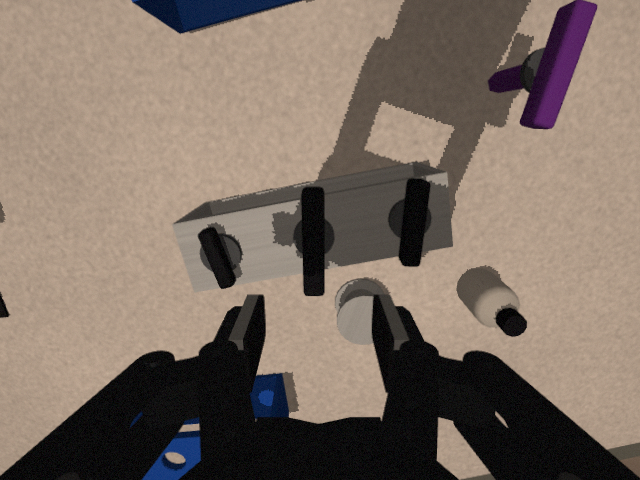

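The bar (313,240) sits between the fingers and is parallel to the pads. Its neighbours at 217 and 415 are clear of the 48 mm opening. I'll descend, close, and check.

```bash
python3 -m creep '0 0 0 -0.05 -0.11 1 48;0 0 0 -0.05 -0.11 2 48;0 0 0 -0.05 -0.11 3 48;0 0 0 -0.05 -0.11 3.77 48;0 0 0 -0.05 -0.11 3.77 48;0 0 0 -0.05 -0.11 3.77 48;0 0 0 -0.05 -0.11 3.77 10;0 0 0 -0.05 -0.11 3.77 10;0 0 0 -0.05 -0.11 3.77 10;0 0 0 -0.05 -0.11 3.77 10;0 0 0 -0.05 -0.11 3.77 10' 60
```

```text
time_s: 4.25
position: [0.5592, -0.2076, 0.2698]
tool_rot: [[-0.97, 0.243, 0.002], [0.243, 0.97, -0.001], [-0.002, -0.001, -1.0]]
ft_force: [-0.9, 1.6, 6.3]
grip_width: 0.0147
gripper_force: 60.4
```

```bash
python3 -m creep '0 0 0 0 0 -0.5 10;0 0 0 0 0 -1.5 10;0 0 0 0 0 -2.5 10;0 0 0 0 0 -3.5 10;0 0 0 0 0 -4.3 10;0 0 0 0 0 -4.3 10;0 0 0 0 0 -4.3 10'; python3 - <<'E'
from h import *
np.set_printoptions(precision=4,suppress=True)
s=env.observe();print(s["position"],s["ft_force"]);R=s["tool_rot"];print(np.r_[R.T@(np.array([.4655,.2502,s['position'][2]])-s["position"])]/.03)
p=get_image("wrist");cv2.imwrite("pics/w2.png",p["image"])
E
```

```text
time_s: 4.95
position: [0.5588, -0.2075, 0.3966]
tool_rot: [[-0.97, 0.243, -0.0], [0.243, 0.97, 0.0], [0.0, 0.0, -1.0]]
ft_force: [0.3, 0.4, -2.1]
grip_width: 0.0144
gripper_force: 59.3
[ 0.5588 -0.2075  0.3966] [ 0.2991  0.4403 -2.0555]
[ 6.724  14.0443  0.0056]
```

View pics/w2.png

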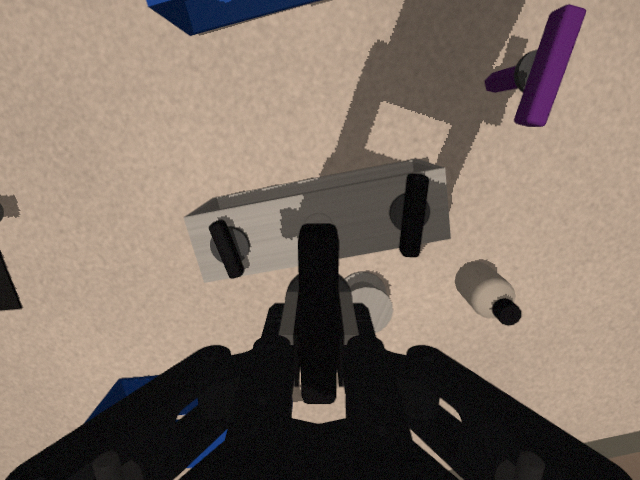

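The key is in the grip, upright and out of the rack (bar 318, rows 225–400), with the neighbours undisturbed. Carrying it to the hub.

```bash
python3 -m creep '0 0 0 3.36 7.02 0 10;0 0 0 3.36 7.02 0 10;0 0 0 3.36 7.02 0 10;0 0 0 6.72 14.04 0 10;0 0 0 6.72 14.04 0 10;0 0 0 6.72 14.04 0 10;0 0 0 6.72 14.04 0 10;0 0 0 6.72 14.04 0 10;0 0 0 6.72 14.04 0 10;0 0 0 6.72 14.04 0 10;0 0 0 6.72 14.04 0 10;0 0 0 6.72 14.04 0 10'; python3 - <<'E'
from h import *
np.set_printoptions(precision=4,suppress=True)
for n in("top","wrist","scene"):
    p=get_image(n);P=cloud(p);cv2.imwrite(f"pics/{n}3.png",p["image"])
    s=env.observe();c=s["position"]
    print(n,bar(P,None,c,.05,c[2]-.19,c[2]-.145))
    q=P[(np.hypot(P[...,0]-.4655,P[...,1]-.2502)<.035)&(P[...,2]>.08)&(P[...,2]<.09)][:,:2]
    if len(q)>9: print(cv2.minEnclosingCircle(np.ascontiguousarray(q).astype(np.float32)))
    # shank: points between
    for a in(.24,.26,.28,.30):
        z=c[2]-a; q=P[(np.hypot(P[...,0]-c[0],P[...,1]-c[1])<.03)&(abs(P[...,2]-z)<.008)]
        print(a,len(q),q.mean(0) if len(q) else 0)
print(c,s["tool_rot"],s["q"],s["time_s"])
E
```

```text
time_s: 6.2
position: [0.4659, 0.2497, 0.3961]
tool_rot: [[-0.97, 0.242, -0.002], [0.242, 0.97, -0.001], [0.002, -0.001, -1.0]]
ft_force: [0.4, -1.5, -1.3]
grip_width: 0.0145
gripper_force: 59.5
top (322, array([0.4738, 0.2429], dtype=float32), (0.4646553695201874, 0.2430891990661621), (0.019394557923078537, 0.07923603057861328), np.float64(171.11953977117435), np.float64(0.23655349954648142))
((0.46514010429382324, 0.24960017204284668), 0.022241733968257904)
0.24 0 0
0.26 0 0
0.28 0 0
0.3 13 [0.4618 0.2402 0.0894]
wrist (9027, array([0.4589, 0.2512], dtype=float32), (0.4646031856536865, 0.2482208013534546), (0.04032894968986511, 0.07892847061157227), np.float64(166.12458841934478), np.float64(0.23895572465731832))
((0.4655430316925049, 0.2514025866985321), 0.022161079570651054)
0.24 0 0
0.26 0 0
0.28 0 0
0.3 0 0
scene (341, array([0.4723, 0.241 ], dtype=float32), (0.4666178524494171, 0.24631820619106293), (0.07659514993429184, 0.04419448971748352), np.float64(170.8261485169843), np.float64(0.23451283063980866))
((0.4694541096687317, 0.2509876787662506), 0.025272035971283913)
0.24 42 [0.4686 0.244  0.1564]
0.26 5 [0.4701 0.2459 0.1434]
0.28 0 0
0.3 0 0
[0.4662 0.2488 0.3968] [[-0.9696  0.2446 -0.0008]
 [ 0.2446  0.9696 -0.0004]
 [ 0.0007 -0.0006 -1.    ]] [ 15.242   19.9984  78.5338  -0.0103  81.518  -60.5981] 6.35
```

View pics/scene3.png

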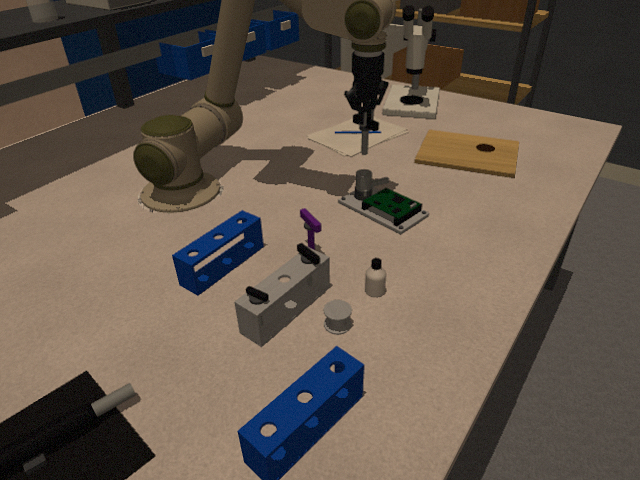

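View pics/wrist3.png

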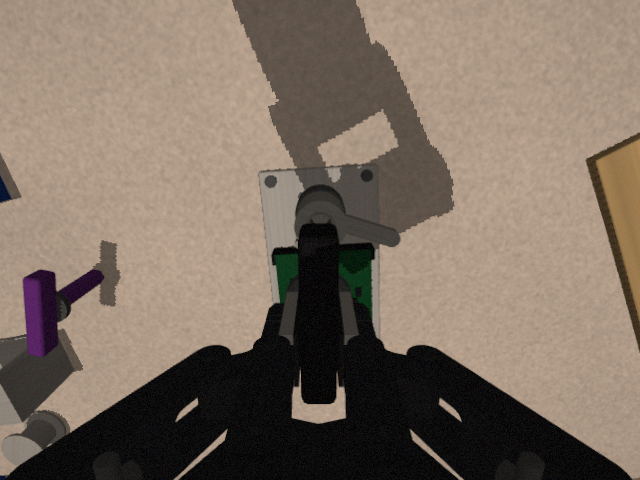

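The scene image shows the key hanging vertically above the hub (365,140), and the wrist image shows the hub ring just ahead of the bar (320,205). The clamp arm points right, about 70° short of the board. Descending in stages.

```bash
python3 -m creep '0 0 0 0.02 0.03 0.8 10;0 0 0 0.02 0.03 1.6 10;0 0 0 0.02 0.03 1.8 10;0 0 0 0.02 0.03 2 10;0 0 0 0.02 0.03 2.2 10;0 0 0 0.02 0.03 2.4 10;0 0 0 0.02 0.03 2.6 10;0 0 0 0.02 0.03 2.7 10;0 0 0 0.02 0.03 2.7 10'
```

```text
time_s: 7.25
position: [0.4654, 0.251, 0.3159]
tool_rot: [[-0.97, 0.243, -0.0], [0.243, 0.97, -0.0], [0.0, -0.0, -1.0]]
ft_force: [0.5, 0.7, -1.9]
grip_width: 0.0146
gripper_force: 59.5
```

```bash
python3 -m creep '0 0 0 0 0 0.07 10;0 0 0 0 0 0.14 10;0 0 0 0 0 0.2 10;0 0 0 0 0 0.2 10'
```

```text
time_s: 7.65
position: [0.4654, 0.2509, 0.31]
tool_rot: [[-0.97, 0.243, -0.0], [0.243, 0.97, -0.0], [0.0, -0.0, -1.0]]
ft_force: [0.3, -0.2, -2.1]
grip_width: 0.0146
gripper_force: 59.5
```

```bash
python3 -m creep '0 0 0 0 0 0.07 10;0 0 0 0 0 0.14 10;0 0 0 0 0 0.14 10'; python3 -m creep '0 0 0 0 0 0.07 10;0 0 0 0 0 0.12 10;0 0 0 0 0 0.12 10'
```

```text
time_s: 7.95
position: [0.4654, 0.2509, 0.3057]
tool_rot: [[-0.97, 0.243, -0.0], [0.243, 0.97, -0.0], [0.0, -0.0, -1.0]]
ft_force: [0.1, 0.4, -1.4]
grip_width: 0.0142
gripper_force: 59.4
time_s: 8.25
position: [0.4654, 0.2509, 0.3022]
tool_rot: [[-0.97, 0.243, -0.0], [0.243, 0.97, -0.0], [0.0, -0.0, -1.0]]
ft_force: [0.1, 0.9, -2.3]
grip_width: 0.0148
gripper_force: 59.4
```

```bash
python3 -m creep '0 0 0 0 0 0.06 10;0 0 0 0 0 0.12 10;0 0 0 0 0 0.12 10'; python3 - <<'E'
from h import *
np.set_printoptions(precision=4,suppress=True)
s=env.observe();c=s["position"];print(s["ft_force"],s["wrist_torque"])
for n in("top","wrist"):
    p=get_image(n);P=cloud(p)
    q=P[(np.hypot(P[...,0]-c[0],P[...,1]-c[1])<.045)&(P[...,2]>.12)&(P[...,2]<.17)&(p["image"].max(-1)<75)]
    print(n,len(q),np.percentile(q[:,2],[10,50,90]), np.histogram(q[:,2],bins=10,range=(.12,.17)))
E
```

```text
time_s: 8.55
position: [0.4656, 0.251, 0.3007]
tool_rot: [[-0.97, 0.243, 0.003], [0.243, 0.97, 0.001], [-0.003, 0.001, -1.0]]
ft_force: [-2.3, -0.9, 13.7]
grip_width: 0.0143
gripper_force: 61.6
[-2.3287 -0.8903 13.7356] [-0.267   0.7658 -0.0221]
top 231 [0.1279 0.1415 0.1451] (array([ 11,  26,  28,  29, 111,  26,   0,   0,   0,   0]), array([0.12 , 0.125, 0.13 , 0.135, 0.14 , 0.145, 0.15 , 0.155, 0.16 ,
       0.165, 0.17 ]))
wrist 10720 [0.1399 0.1436 0.1633] (array([ 224,  125,  287,  449, 6690,  524,  553,  509,  839,  520]), array([0.12 , 0.125, 0.13 , 0.135, 0.14 , 0.145, 0.15 , 0.155, 0.16 ,
       0.165, 0.17 ]))
```

The bar top is at z=0.1435, so the tip is about 39 mm down: the flats happened to line up and the key is on the floor of the recess. Easing the pressure and turning clockwise (+ about tool z).

```bash
python3 -m creep '0 0 0 0 0 -0.05 10;0 0 0.8 0 0 -0.05 10;0 0 1.6 0 0 -0.05 10;0 0 2.4 0 0 -0.05 10;0 0 3.2 0 0 -0.05 10;0 0 4 0 0 -0.05 10;0 0 4.8 0 0 -0.05 10;0 0 5.6 0 0 -0.05 10;0 0 6.4 0 0 -0.05 10;0 0 7.2 0 0 -0.05 10;0 0 7.8 0 0 -0.05 10;0 0 7.8 0 0 -0.05 10'; python3 -c "
from h import *
s=env.observe();print(s['wrist_torque'],s['q'])
p=get_image('top');P=cloud(p);q=P[(np.hypot(P[...,0]-.4655,P[...,1]-.2505)<.1)&(P[...,2]>.044)&(P[...,2]<.056)]
cv2.imwrite('pics/t4.png',cv2.resize(p['image'][180:330,60:240],None,fx=3.5,fy=3.5))
"
```

```text
time_s: 9.85
position: [0.4655, 0.2508, 0.3008]
tool_rot: [[-0.234, 0.972, 0.001], [0.972, 0.234, -0.0], [-0.001, 0.001, -1.0]]
ft_force: [-1.1, -2.4, 4.8]
grip_width: 0.0146
gripper_force: 60.4
[-0.55176803  0.19599459  0.04046907] [ 1.54806424e+01  2.55088538e+01  8.71035869e+01 -4.13432471e-02
  6.73416868e+01  1.98461023e+00]
```

View pics/t4.png

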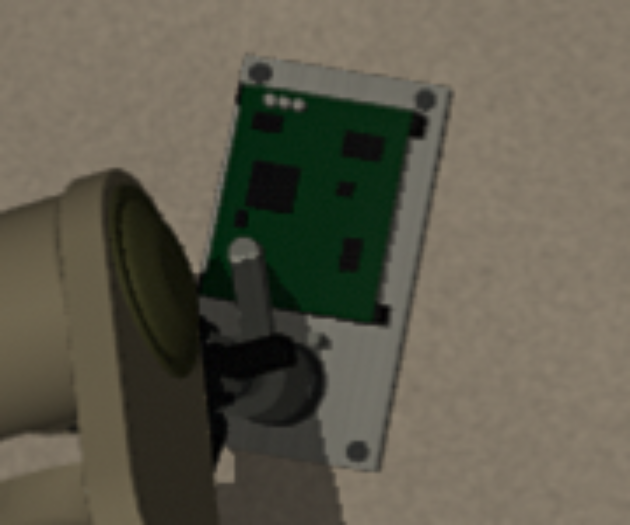

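The arm (245,250 from the hub at 275,385) now lies partly over the board, about 22° short of the fixture's axis. Continuing to the stop.

```bash
python3 -m creep '0 0 0.8 0 0 0 10;0 0 1.6 0 0 0 10;0 0 2.4 0 0 0 10;0 0 2.4 0 0 0 10'; python3 -c "
from h import *
s=env.observe();print(s['wrist_torque'])"; python3 -m creep '0 0 0.4 0 0 0 10;0 0 0.7 0 0 0 10;0 0 0.7 0 0 0 10'; python3 -c "
from h import *
s=env.observe();print(s['wrist_torque'])"
```

```text
time_s: 10.3
position: [0.4655, 0.2508, 0.3008]
tool_rot: [[0.099, 0.995, 0.001], [0.995, -0.099, -0.0], [-0.0, 0.001, -1.0]]
ft_force: [0.1, -2.9, 5.4]
grip_width: 0.0144
gripper_force: 60.5
[-0.57157808  0.20566198 -0.00664988]
time_s: 10.6
position: [0.4655, 0.2509, 0.3007]
tool_rot: [[0.193, 0.981, 0.001], [0.981, -0.193, -0.0], [-0.0, 0.001, -1.0]]
ft_force: [-1.5, -2.7, 5.5]
grip_width: 0.0146
gripper_force: 60.5
[-0.60404316  0.18466774  0.21829182]
```

```bash
python3 -m creep '0 0 0.3 0 0 0 10;0 0 0.5 0 0 0 10;0 0 0.5 0 0 0 10'; python3 -c "
from h import *
s=env.observe();print(s['wrist_torque'],s['time_s'])
p=get_image('top');cv2.imwrite('pics/t5.png',cv2.resize(p['image'][180:330,60:240],None,fx=3.5,fy=3.5))"
```

```text
time_s: 10.9
position: [0.4655, 0.2509, 0.3008]
tool_rot: [[0.261, 0.965, 0.001], [0.965, -0.261, -0.0], [-0.0, 0.001, -1.0]]
ft_force: [0.0, -2.6, 5.2]
grip_width: 0.0144
gripper_force: 60.6
[-0.58236198  0.12194165  0.29470911] 10.9
```

View pics/t5.png

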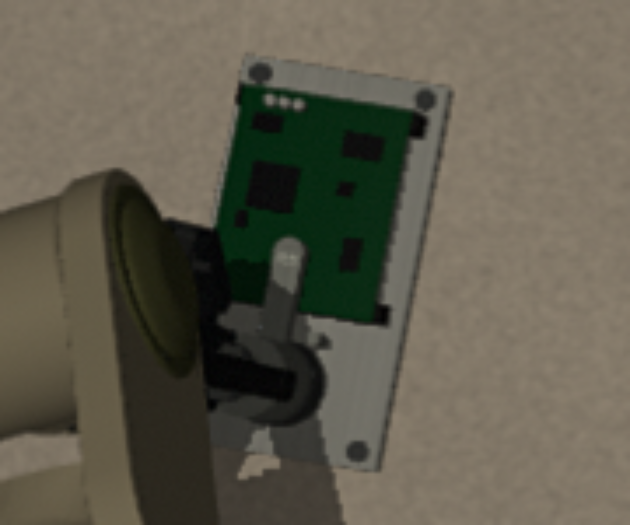

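The arm tip is at (290,247), within a few degrees of the board's axis. Pushing on until the torque climbs clearly.

```bash
python3 -m creep '0 0 0.3 0 0 0 10;0 0 0.6 0 0 0 10;0 0 0.6 0 0 0 10'; python3 -c "
from h import *
s=env.observe();print(s['wrist_torque'],s['time_s'])"; python3 -m creep '0 0 0.3 0 0 0 10;0 0 0.6 0 0 0 10;0 0 0.6 0 0 0 10'; python3 -c "
from h import *
s=env.observe();print(s['wrist_torque'],s['time_s'])"
```

```text
time_s: 11.25
position: [0.4655, 0.2509, 0.3008]
tool_rot: [[0.341, 0.94, 0.001], [0.94, -0.341, -0.0], [-0.0, 0.001, -1.0]]
ft_force: [-1.1, -2.2, 4.9]
grip_width: 0.0147
gripper_force: 60.5
[-0.53510392  0.17969741  0.33672504] 11.25
time_s: 11.55
position: [0.4655, 0.2509, 0.3008]
tool_rot: [[0.419, 0.908, 0.001], [0.908, -0.419, -0.0], [-0.0, 0.001, -1.0]]
ft_force: [-1.3, -2.1, 5.0]
grip_width: 0.0146
gripper_force: 60.5
[-0.5657033   0.23684936  0.18985134] 11.55
```

```bash
python3 - <<'E'
from h import *
p=get_image("top");P=cloud(p);x,y,z=P[...,0]-.4653,P[...,1]-.2502,P[...,2]
r=np.hypot(x,y)
m=(r>.045)&(r<.085)&(z>.044)&(z<.056)&(x>.02); print("arm",m.sum(),np.degrees(np.arctan2(y[m].mean(),x[m].mean())))
im=p["image"].astype(int)
g=(im[...,1]>im[...,2]*1.5)&(im[...,1]>im[...,0]*1.4)&(z>.028)&(z<.044)&(r<.2)
q=np.ascontiguousarray(P[g][:,:2]).astype(np.float32);print("board",len(q),cv2.minAreaRect(q), np.degrees(np.arctan2(q[:,1].mean()-.2502,q[:,0].mean()-.4653)))
d=(p["image"].max(-1)<60)&(r<.05)&(z>.125)&(z<.15)
q=P[d][:,:2];e=np.linalg.eigh(np.cov(q.T))[1][:,1];print("bar",len(q),np.degrees(np.arctan2(e[1],e[0])))
R=env.observe()["tool_rot"];print("tool",np.degrees(np.arctan2(R[1,0],R[0,0])))
cv2.imwrite('pics/t6.png',cv2.resize(p['image'][180:330,60:240],None,fx=3.5,fy=3.5))
E
```

```text
arm 152 -11.366522432543858
board 2216 ((0.5634955763816833, 0.23239627480506897), (0.0987706109881401, 0.1199127584695816), 79.62289428710938) -13.012817
bar 286 62.114354095957836
tool 65.29322857707133
```

View pics/t6.png

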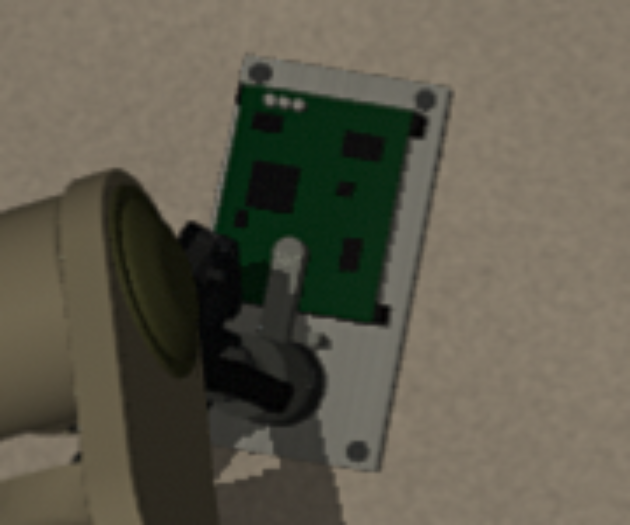

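The arm reads -11° against the fixture's axis at -10.4°. It did not move during the last 9° of turning, so it is on its stop. Relaxing the twist, opening and retreating upward.

```bash
python3 -m creep '0 0 -0.4 0 0 0 10;0 0 -0.4 0 0 0 40;0 0 -0.4 0 0 0 50;0 0 -0.4 0 0 0 50;0 0 -0.4 0 0 0 50;0 0 -0.4 0 0 -0.5 50;0 0 -0.4 0 0 -1.5 50;0 0 -0.4 0 0 -2.8 50;0 0 -0.4 0 0 -4.2 50;0 0 -0.4 0 0 -5 50;0 0 -0.4 0 0 -5 50;0 0 -0.4 0 0 -5 50'; python3 - <<'E'
from h import *
p=get_image("wrist");P=cloud(p);cv2.imwrite("pics/w7.png",p["image"])
print(bar(P,p["image"],(.4655,.2505),.05,.12,.17))
x,y,z=P[...,0]-.4653,P[...,1]-.2502,P[...,2];r=np.hypot(x,y)
m=(r>.045)&(r<.085)&(z>.044)&(z<.056)&(x>.02); print("arm",m.sum(),np.degrees(np.arctan2(y[m].mean(),x[m].mean())))
E
```

```text
time_s: 12.8
position: [0.4653, 0.2509, 0.45]
tool_rot: [[0.369, 0.929, -0.0], [0.929, -0.369, 0.0], [-0.0, -0.0, -1.0]]
ft_force: [-0.0, -1.0, -0.7]
grip_width: 0.05
gripper_force: 0.0
(2194, array([0.46741095, 0.25439018], dtype=float32), (0.4661296010017395, 0.25174859166145325), (0.07926059514284134, 0.030615847557783127), np.float64(67.88820685595567), np.float64(0.14314413361375272))
arm 501 -6.989718320909883
```

View pics/w7.png

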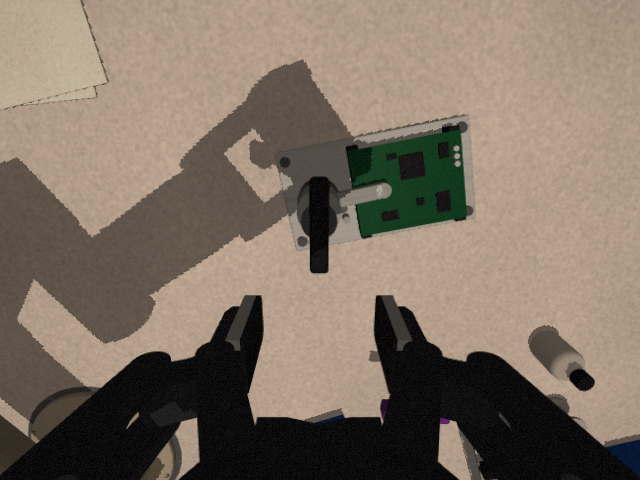

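The key stands in the socket (319,225), the fingers are clear, and the arm (340,200)→(385,190) is parallel to the board's edges. One unobstructed check from the top camera before handing in.

```bash
python3 - <<'E'
from h import *
for n in("top","wrist"):
    p=get_image(n);P=cloud(p);x,y,z=P[...,0]-.4653,P[...,1]-.2502,P[...,2];r=np.hypot(x,y)
    q=P[(r>.03)&(r<.09)&(z>.046)&(z<.056)&(x>.02)][:,:2]
    e=np.linalg.eigh(np.cov(q.T))[1][:,1]
    print(n,len(q),q.mean(0)-[.4653,.2502],np.degrees(np.arctan(e[1]/e[0])),cv2.minAreaRect(np.ascontiguousarray(q).astype(np.float32)))
    for l in("key_m_grip","key_s_grip","flux_mid","spool_mid"):
        b=spotter.boxes_of(l,p)
        if n=="top" and b: print(l,b[0]["xy"])
E
```

```text
top 224 [ 0.05030247 -0.0091503 ] 1.5894590485451447 ((0.5114651918411255, 0.24110831320285797), (0.05915495753288269, 0.029690081253647804), 14.896509170532227)
key_m_grip [339.6, 229.5]
key_s_grip [420.3, 232.1]
flux_mid [298.4, 173.5]
spool_mid [359.6, 178.1]
wrist 757 [ 0.051557   -0.00741535] 1.2598318270863529 ((0.5120089054107666, 0.2424430102109909), (0.06044870987534523, 0.03106776997447014), 13.562989234924316)
```

```bash
python3 -c "
from rig import job
print(job.close_job())"
```

```text
the job is handed in; nothing more can be done
None
```

I handed the job in at about 13 s of robot time. By my last camera measurements, the largest key stands released and fully seated in the socket, and the clamp arm is at its stop over the board. The other keys, bottle and spool are where they were. The hand-in returned no verdict.

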